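Switch the balcony drip unit to its fourth outlet and turn the water on

ROBOT

A 6-joint arm with a two-finger parallel gripper is mounted at the origin on the work surface. World frame = base frame: x ahead of the robot, y to its left, z up, the work surface at z = 0. Lengths are in mm, angles in rad, forces in N, time in s.
With the tool pointing down it reaches from about 300 to 875 mm from the base axis. Payload 6.4 kg.
Tool frame: the origin (TCP) lies on the centre line of the jaws, within the pads' length; the fingertips stand 17 mm ahead of it and the grasp point (between the pads) lies 2 mm behind it (arm.tcp_to_tips is the distance from the TCP to the fingertips, in mm); z points along the fingers, x is the direction in which the jaws open and shut, and the axes are right-handed (so a half turn about z gives the same grasp; the last joint's range is limited). The gripper opens to 88 mm and grips with 3 to 60 N. Pads are 18 mm wide; open, the fingers measure 123 mm over their backs; the gripper's body (75 mm by 187 mm) begins 45 mm behind the grasp point.
Start: joints at [-1.34, 0.181, 1.607, -0, 1.354, -0.206], TCP at [243.266, -521.021, 255.714] pointing down, gripper open.
Joint ranges: [-2.99, 2.99], [-0.89, 2.07], [0.3, 2.58], [-1.14, 4.28], [0, 2.63], [-3.12, 3.12]. Speed limits (rad/s): [2.57, 2.57, 3.01, 3.14, 3.14, 3.14].

INTERFACE

Orientations are given as a unit quaternion [x, y, z, w].
In Python, from workcell import arm, hand, solver, telemetry, imaging, ticket, spotter gives the robot as it stands. Calls block until the motion is done:
- arm.move_to(position, orientation): joint-space move of the TCP to a pose.
- arm.move_straight(position, frame=None, speed=150): straight line of the TCP; frame=None keeps the orientation; speed is the mean speed in mm/s.
- arm.set_joints(angles): joint-space move.
- hand.gripper_open() and hand.close_gripper(force=None): open the fingers fully, or close them until they stop; force is the grip in N (None keeps the last).
- arm.sleep(seconds).
- solver.solve_ik(position, orientation): joint angles nearest the present ones, or None.
- telemetry.sense(): the state.
- imaging.grab_frame(name): name is "scene" or "top"; returns a dict with "pixels" (400x640x3 uint8, red, green, blue), "fx", "fy", "cx", "cy" (pixels), "R" (3x3) and "t" (3): a world point X has camera coordinates R X + t. Camera axes: x right, y down, z forward; pixel columns grow to the right and rows downward; lengths in mm; the calibration is good to about 2 mm. A picture is of the moment at which its call begins. There is no depth.
A pose or a line that the arm cannot do raises arm.MotionError and nothing moves.
- ticket.sign_off(): hands the job in, once; it reports no verdict.
Trained networks look in a picture, given as the dict that the camera call returned (one of the last four; its "shot" number tells which), for a name from the list of things; names that differ only in an ending like _2 or _b are one class to them, and where a whole thing is asked for, a point or a joint stands for the part that bears it (a point fixed in the world has none). Each returns a list of dicts, best first, with "p" (0 to 1); they miss things now and then, are a little off and sometimes report something else, mostly with a low value. They report only what shows in the picture. A call takes as long as a camera call.
- spotter.regions_of(picture, thing): "mask" (400x640 bool, what is visible of it) and "bbox" ([left, top, right, bottom] in pixels, round what is visible of it).
The state is a dict: "clock": time; "joint_pos": joint angles; "joint_velocities": joint speeds; "tau": joint torques, N m; "tool_pos": TCP position; "tcp_rot": TCP orientation; "contact_force": force on the tool from outside, world axes, zero at the start; "ft_torque": the same for the moment, N m; "grip_width": finger opening in mm.
Only numpy, scipy, OpenCV 4.12 (cv2) and the standard library are available. Lean on these libraries where they do the work, as an engineer would, in place of code of your own. Each camera call takes 0.05 s, during which the arm holds its last target. There are 200 camera calls.

TASK

Set the drip unit's selector to the fourth outlet: push the blue handle down gently to free its lock, turn it, counting the clicks, to the fourth click from the red off mark, and let it spring up and lock there. Then turn the water on by swinging the red lever fully open, in line with the pipe. Do not force the selector against its lock or its bottom stop, push the lever gently, and leave everything else on the sill where it stands.

Things in the scene. Friction and masses are not known exactly. Their poses are not given: they have to be found in the camera images.
- drip_unit: Drip-irrigation unit fixed to the sill; origin on the sill under the selector's axis, z up. A round black selector housing (108 mm across, top 52 mm above the sill) on a grey plate (130 x 140 x 8 mm) is fed by a white pipe (20 mm thick, centre 30 mm up) that comes along the unit's +y from a green water tank through a brass ball valve.
- selector_axis (a point): On the selector's vertical axis, level with the top of the black housing. Above it is the handle: a grey disc 84 mm across with a blue bar on top, centred on the axis, 64 mm long, 14 mm thick, 26 mm tall, white mark at its pointer end. The disc's upper face at rest is 36 mm above this point, the bar's top 62 mm. Grip the bar from above; fingertips straddling it may rest on the disc.
- off_mark (a point): Red off mark on the rim of the black housing, 49 mm from the axis, at 162 deg counterclockwise (seen from above) from the unit's +x. The six outlets (white hose barbs, 23 mm above the sill, reaching 82 mm from the axis) follow counterclockwise from it every 36 deg, number 1 first, each with a white mark on the rim.
- selector (a joint): Turn of the handle, rad, counterclockwise from above: 0 with the pointer end of the bar at the red off mark, 0.6283 (36 deg) a click, click n at outlet n, up to click 6. Starts at off, click 1 or 2. A spring ball pulls it to the nearest click; about 0.12 N m takes it over the crest half-way between clicks, then it springs on.
- selector_press (a joint): How far the handle is pushed down, m; 0 at rest. Spring: 4 N plus 0.3 N per mm. Its lock (0.08 rad of play either way) lets go somewhere between 2 and 11 mm, as the bonnet is set, and 1 mm lower (at 5 to 8 N) a hard stop is felt. Let go at a click it springs up to 0 and locks. Over 15 N on the lock teeth, 34 mm from the axis, or over 12 N on the stop beyond the spring is forcing it.
- lever (a joint): Turn of the water lever, rad, clockwise from above: 0 shut (lever across the pipe, along the unit's -x), 1.571 fully open at its stop (over the pipe, along the unit's +y, towards the tank). Starts at 0 to 0.12. Turns stiffly (0.3 N m) and stays where it is left. More than 25 N on it is not gentle.
- lever_grip (a point): Red sleeve of the lever, 62 mm long along its x, 18 mm wide along y, 12 mm thick. This point is its centre, 55 mm from the lever's axis and 70 mm above the sill; its own -x points away from the axis. Free space on both sides; below are only the pipe (top 40 mm up) and the ball valve (top 48 mm up).
- lever_axis (a point): On the lever's vertical axis (the ball valve's stem), 70 mm above the sill, 150 mm along the unit's +y from the selector's axis.
- tank_cap (a point): Centre of the top of the black cap on the green tank, 147 mm above the sill, 430 mm along the unit's +y from the selector's axis. The tank measures 180 mm (unit's x) by 220 mm (y), 130 mm tall.
- seed_tray: White plastic seed tray with cells, 200 x 320 x 45 mm, behind the drip unit. Origin at its underside. To be left alone.
- mister: Chrome misting bottle with brass pump head, 76 mm across, 170 mm tall. Origin at its underside. To be left alone.
- scoop: Wooden scoop, about 200 mm long, lying. Origin at its underside. To be left alone.
- jar: Empty glass jar with a metal twist cap, 72 mm across, 110 mm tall. Origin at its underside. To be left alone.
- saucer: Blue ceramic saucer, 140 mm across, under the flowerpot. Origin at its underside. To be left alone.
- flowerpot: Terracotta flowerpot, 104 mm across, 95 mm tall, standing on the saucer. Origin at its underside. To be left alone.

How it is judged (in metres and radians):
On the way, in this order (a step that is already met when the one before it is completed fails the run):
1. the selector is on the fourth click, sprung up and let go (value of joint selector between 2.383 and 2.643 rad and value of joint selector_press below 0.002 m and contact force between the fingers and selector_press below 0.1 N), for 0.2 s.
2. the water lever is fully open (value of joint lever above 1.42 rad), for 0.2 s.
At the end, for the whole second after the job is handed in: the selector rests within 0.13 rad of the fourth click (2.513 rad), sprung up to within 2 mm of its top, and the water lever is within 0.15 rad of fully open; both at rest (value of joint selector between 2.383 and 2.643 rad and value of joint selector_press below 0.002 m and value of joint lever above 1.42 rad and velocity of joint selector between -0.1 and 0.1 rad/s and velocity of joint lever between -0.1 and 0.1 rad/s); the robot touches nothing.
It fails at once if more than 15 N on the selector's lock teeth (turned without being pushed down far enough) (contact force between lock_pin and bonnet above 15 N).
It fails at once if the selector is pushed onto its bottom stop with more than 12 N (contact force between hub_foot and bonnet above 12 N).
It fails at once if the lever is pushed with more than 25 N (contact force between the fingers and lever above 25 N).
It fails at once if the water is turned on before the selector is locked on the fourth click (value of joint lever above 0.4 rad and not (value of joint selector between 2.383 and 2.643 rad and value of joint selector_press below 0.002 m)).
It fails at once if something else on the sill is moved by more than 15 mm or tipped (distance of any of seed_tray, mister, scoop, jar, saucer, flowerpot from where it was at the start of the episode above 0.015 m or angle between any of seed_tray, mister, scoop, jar, saucer, flowerpot's own z axis and vertical above 0.2 rad).
It also fails if it takes over 72 s, if anything falls off the work surface, if the arm or the gripper's body presses on something with over 40 N, if the wrist force passes 120 N, or if a joint passes its speed limit or range.

## Working session

There is one attempt and no reset: what is moved stays moved. The work goes in short steps, each a Python script; the robot and the scene stay as the last script left them, time stands still between calls to the robot, and variables do not carry over. Pictures are saved under pics/ and viewed, about 8 in all and at most 12, crops included, and the job is handed in when it is done.

```bash
ls; mkdir -p pics
python3 - <<'E'
from workcell import arm, hand, solver, telemetry, imaging, ticket, spotter
import cv2,numpy as np
for n in ("scene","top"):
    f=imaging.grab_frame(n); cv2.imwrite(f"pics/{n}0.png",f["pixels"][:,:,::-1])
    print(n,f["fx"],f["cx"],f["cy"],(-f["R"].T@f["t"]).round(0), f["R"].round(2).tolist())
    for t in ("drip_unit","selector","lever","lever_grip","tank_cap","selector_axis","off_mark"):
        try:
            for r in spotter.regions_of(f,t)[:2]:
                ys,xs=np.nonzero(r["mask"]); print(t,round(r["p"],2),r["bbox"],xs.mean().round(1),ys.mean().round(1),len(xs))
        except Exception as e: print(t,e)
s=telemetry.sense(); print(s)
E
```

```text
pics
scene 428.8951004279068 325.53761792211753 197.60163893435305 [1191.  319.  971.] [[-0.51, 0.86, -0.02], [0.66, 0.38, -0.65], [-0.55, -0.35, -0.76]]
drip_unit 0.62 [262.3, 174.9, 481.6, 351.5] 392.3 270.8 11903
selector 0.97 [276.8, 171.3, 308.4, 201.4] 290.7 188.7 617
lever 0.6 [323.7, 205.0, 353.4, 228.6] 340.4 213.6 222
lever_grip 0.15 [185.7, 143.5, 222.1, 185.4] 202.0 162.6 1044
tank_cap 0.56 [262.4, 174.1, 481.4, 353.4] 392.7 270.9 11675
selector_axis 0.95 [259.9, 172.6, 481.9, 354.0] 391.8 270.6 11981
off_mark 0.79 [264.2, 174.8, 479.1, 351.6] 392.6 271.1 11490
off_mark 0.44 [182.5, 143.5, 219.6, 188.3] 201.5 162.3 1010
top 375.3792041261111 324.05513371825316 201.32081511058308 [ 457.  -84. 1137.] [[-0.02, -1.0, -0.01], [-0.99, 0.02, -0.11], [0.11, 0.01, -0.99]]
drip_unit 0.73 [168.6, 134.7, 389.7, 234.2] 261.2 185.0 8798
selector 0.6 [350.3, 189.7, 379.4, 221.8] 365.2 204.4 710
lever 0.45 [302.0, 190.5, 318.0, 225.6] 309.5 208.2 207
lever 0.43 [449.2, 170.8, 492.6, 205.0] 469.1 189.1 1154
lever_grip 0.56 [304.9, 191.5, 318.4, 226.4] 310.0 206.7 245
tank_cap 0.61 [169.0,
[... 276 characters left out ...]
4 188
{'clock': 0.8, 'joint_pos': array([-1.34033071e+00,  1.80762342e-01,  1.60696771e+00, -1.74510560e-05,
        1.35381396e+00, -2.06283845e-01]), 'joint_velocities': array([ 0.00149019,  0.00067953,  0.00081197,  0.0012558 ,  0.00170028,
       -0.00122376]), 'tau': array([-6.12890053e-04, -4.33791840e+01, -3.42158818e+01,  7.00631482e-02,
        3.08651291e-02, -3.68494091e-05]), 'tool_pos': array([ 243.24873306, -521.04296842,  255.75128352]), 'tcp_rot': array([ 8.43504502e-01, -5.37122104e-01,  1.14535058e-05,  2.30872148e-05]), 'contact_force': array([-0.8441897 , -0.10163614, -0.44935855]), 'ft_torque': array([0.00585861, 0.01976868, 0.00085626]), 'grip_width': 88.30055989722338}
```

Run:
```python
import cv2,numpy as np
a=cv2.imread("pics/top0.png"); b=cv2.imread("pics/scene0.png")
A=cv2.resize(a[120:250,160:520],(792,286),interpolation=cv2.INTER_CUBIC)
B=cv2.resize(a[160:240,290:400],None,fx=3.6,fy=3.6,interpolation=cv2.INTER_CUBIC)
C=cv2.resize(b[160:240,255:365],None,fx=3.6,fy=3.6,interpolation=cv2.INTER_CUBIC)
o=np.zeros((286+288,792,3),np.uint8); o[:286]=A; o[286:,:396]=B;o[286:,396:]=C
cv2.imwrite("pics/c1.png",o)
```

```text
(no output)
```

View pics/c1.png

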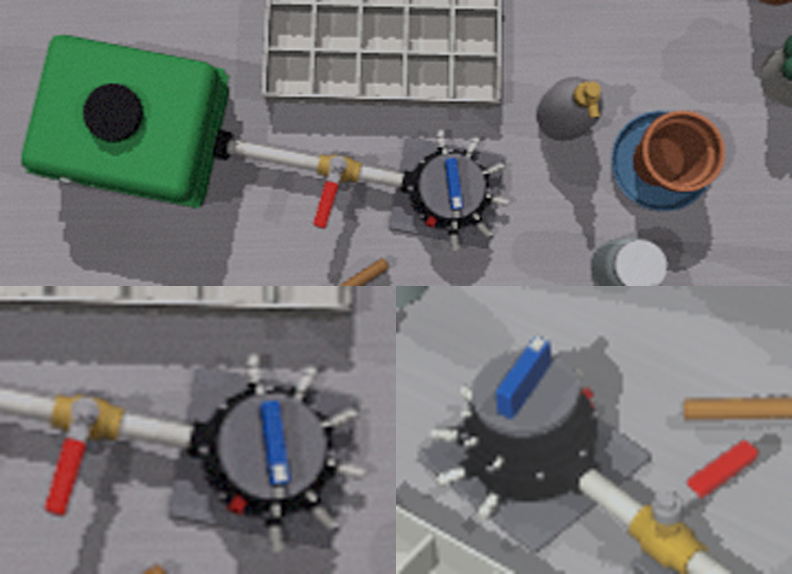

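View pics/scene0.png

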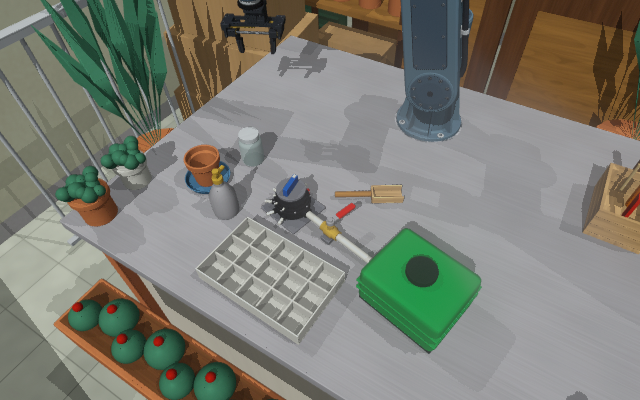

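The overview shows the selector at about (365,204) in the top view. The white pointer is near outlet 1, just past the red mark. The lever lies across the pipe at (310,207), and the tank cap is at (211,171). The mister is the closest obstacle. Next I'll fit the unit's pose from both cameras.

```bash
cat > vis.py <<'E'
from workcell import arm, hand, solver, telemetry, imaging, ticket, spotter
import cv2,numpy as np
from scipy.optimize import least_squares
def proj(f,X):
    c=f["R"]@np.asarray(X,float)+f["t"]; return np.array([f["fx"]*c[0]/c[2]+f["cx"],f["fy"]*c[1]/c[2]+f["cy"]])
def atz(f,px,z):
    d=f["R"].T@np.array([(px[0]-f["cx"])/f["fx"],(px[1]-f["cy"])/f["fy"],1]); o=-f["R"].T@f["t"]
    return o+d*(z-o[2])/d[2]
def blob(f,box,kind):
    hsv=cv2.cvtColor(f["pixels"],cv2.COLOR_RGB2HSV).astype(int); H,S,V=hsv[...,0],hsv[...,1],hsv[...,2]
    m={"blue":(H>105)&(H<125)&(S>130)&(V>60),"red":((H<6)|(H>174))&(S>140)&(V>70),"black":(V<60)&(S<110),
       "grey":(S<60)&(V>60)}[kind]
    w=np.zeros(m.shape,bool); x0,y0,x1,y1=box; w[y0:y1,x0:x1]=True; m&=w
    n,l,st,c=cv2.connectedComponentsWithStats(m.astype(np.uint8))
    i=1+st[1:,4].argmax(); return c[i],st[i,4],l==i
E
python3 - <<'E'
from vis import *
T=imaging.grab_frame("top"); S=imaging.grab_frame("scene")
r={}
for n,f,k,box,z in [("cap",T,"black",(190,150,235,195),147),("lev",T,"red",(295,190,325,232),73),("off",T,"red",(345,210,365,232),52),("bar",T,"blue",(345,185,390,225),110),
  ("cap",S,"black",(395,245,450,295),147),("lev",S,"red",(325,195,365,225),73),("bar",S,"blue",(270,165,310,205),101)]:
    c,a,_=blob(f,box,k); print(n,c.round(1),a,atz(f,c,z).round(1))
for f in (T,S):
    for t in ("selector","mister"):
        q=spotter.regions_of(f,t)[0]; ys,xs=np.nonzero(q["mask"]); c=[xs.mean(),ys.mean()]
        print(t,q["p"],q["bbox"],atz(f,c,92).round(1), atz(f,[(q["bbox"][0]+q["bbox"][2])/2,q["bbox"][3]],0).round(0))
E
```

```text
cap [210.5 170.4] 492 [662.5 231.8 147. ]
lev [307.7 212.1] 115 [550.2 -24.   73. ]
off [355.5 220.2] 17 [ 525.5 -160.6   52. ]
bar [365.4 200.8] 98 [ 574.7 -185.2  110. ]
cap [418.5 282. ] 83 [697.8 240.3 147. ]
lev [345.4 210.2] 121 [551.  -20.9  73. ]
bar [288.8 186.1] 137 [ 574.8 -185.6  101. ]Traceback (most recent call last):
  File "<stdin>", line 9, in <module>
IndexError: list index out of range
```

```bash
cat > geo.py <<'E'
import numpy as np
from scipy.spatial.transform import Rotation as R
A=np.array([567.,-186.]); YAW=np.radians(-12.9)
def q(phi): # tool down, jaw axis x at world angle phi
    x=np.array([np.cos(phi),np.sin(phi),0]); z=np.array([0,0,-1.]); return R.from_matrix(np.c_[x,np.cross(z,x),z]).as_quat()
def pt(n): return YAW+np.radians(162+36*n) # pointer world angle
E
python3 - <<'E'
from vis import *; from geo import *
S=imaging.grab_frame("scene");T=imaging.grab_frame("top")
print("mister",atz(S,(225,214),0).round(0),atz(S,(218,170),165).round(0),atz(T,(424,163),165).round(0))
f=T; print("selector mask->",[ (round(k["p"],2),atz(T,[np.nonzero(k["mask"])[1].mean(),np.nonzero(k["mask"])[0].mean()],90).round(1)) for k in spotter.regions_of(T,"selector")])
print("dotted", proj(T,[*A,88]), proj(S,[*A,88]))
for off in (90,-90):
  for n in (1,2,3,4):
    phi=pt(n)+np.radians(off); j=solver.solve_ik([*A,110],q(phi)); print(off,n,np.degrees(phi)%360,None if j is None else np.round(j,2))
P=lambda g:q(g)
c=cv2.resize(T["pixels"][180:230,340:390,::-1],None,fx=10,fy=10,interpolation=cv2.INTER_CUBIC)
for n,r,z,ang in [("a",0,88,0)]+[(i,49,52,pt(i)) for i in range(7)]:
    u=proj(T,[A[0]+r*np.cos(ang),A[1]+r*np.sin(ang),z]); cv2.circle(c,tuple(((u-[340,180]+.5)*10).astype(int)),4,(0,255,255),-1)
u=[proj(T,[A[0]+32*s*np.cos(pt(1)),A[1]+32*s*np.sin(pt(1)),114]) for s in (-1,1)]
cv2.line(c,*[tuple(int(v) for v in (k-[340,180]+.5)*10) for k in u],(0,255,0),1)
cv2.imwrite("pics/ov.png",c)
E
```

```text
mister [ 687. -343.    0.] [ 666. -343.  165.] [ 665. -337.  165.]
selector mask-> [(0.59, array([ 567.6, -186.5,   90. ]))]
dotted [365.00227865 204.42815165] [290.67785667 187.41437377]
90 1 275.09999999999997 [-0.52  0.39  1.66 -0.    1.09  0.97]
90 2 311.09999999999997 [-0.52  0.39  1.66 -0.    1.09  0.34]
90 3 347.09999999999997 [-0.52  0.39  1.66 -0.    1.09 -0.29]
90 4 23.099999999999966 [-0.52  0.39  1.66 -0.    1.09 -0.92]
-90 1 95.1 [-0.52  0.39  1.66 -0.    1.09 -2.18]
-90 2 131.1 [-0.52  0.39  1.66 -0.    1.09 -2.8 ]
-90 3 167.1 [-0.52  0.39  1.66 -0.    1.09  2.85]
-90 4 203.1 [-0.52  0.39  1.66 -0.    1.09  2.22]
```

View pics/ov.png

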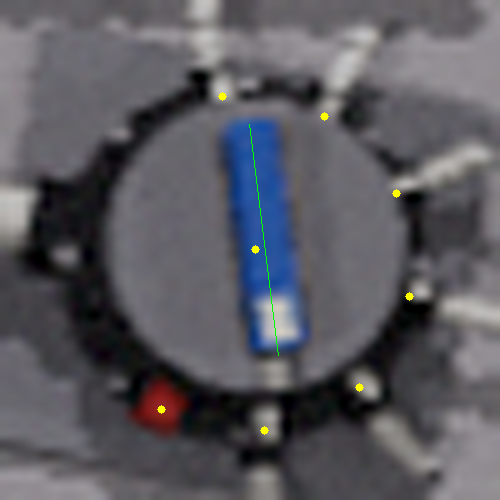

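The fit agrees with the rim marks, the spotter mask (567.6, -186.5) and the 430 mm cap distance. The pointer is at click 1. I'll go above it and grip.

Run:
```python
from vis import *; from geo import *
def st(m):
    s=telemetry.sense(); print(m,round(s["clock"],2),s["tool_pos"].round(1),"F",s["contact_force"].round(2),"M",s["ft_torque"].round(3),round(s["grip_width"],1))
o=q(pt(1)+np.pi/2)
arm.move_to([*A,230],o); st("above")
arm.move_straight([*A,125],speed=120)
arm.move_straight([*A,109],speed=40); arm.sleep(.3); st("down")
hand.close_gripper(force=20); arm.sleep(.3); st("grip")
T=imaging.grab_frame("top"); S=imaging.grab_frame("scene")
cv2.imwrite("pics/g.png",np.hstack([cv2.resize(T["pixels"][150:250,310:430,::-1],(400,333)),cv2.resize(S["pixels"][130:230,240:360,::-1],(400,333))]))
```

```text
above 2.81 [ 566.8 -186.9  230.1] F [ 0.47 -0.05  0.08] M [-0.029  0.017 -0.03 ] 88.0
down 4.68 [ 567.1 -186.   109.2] F [-0.09  0.27  0.44] M [ 0.012 -0.044  0.067] 88.2
grip 6.09 [ 567.1 -186.9  109. ] F [-0.39 -5.39 -1.76] M [-0.745 -0.011  0.015] 13.8
```

View pics/g.png

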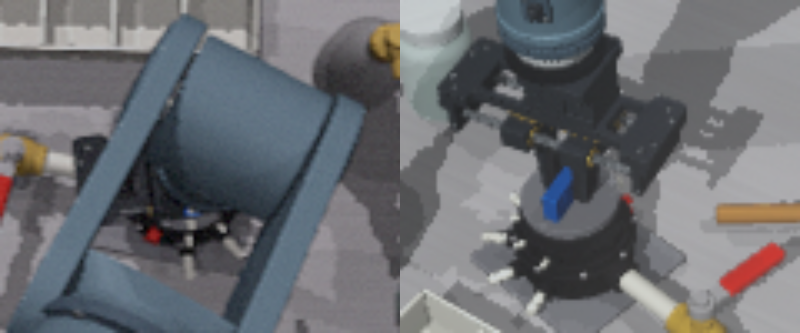

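The grip is on the bar (13.8 mm wide). The side force of −5 N shows the axis is about 1 mm further along −y. I'll re-centre and then press in small steps.

```bash
cat >> geo.py <<'E'
from workcell import arm, telemetry
def avg(n=4):
    F=[];M=[];P=[]
    for _ in range(n):
        s=telemetry.sense();F.append(s["contact_force"]);M.append(s["ft_torque"]);P.append(s["tool_pos"]);arm.sleep(.02)
    return np.mean(F,0),np.mean(M,0),np.mean(P,0),s["clock"]
E
python3 - <<'E'
from geo import *
x,y=567.,-187.
arm.move_straight([x,y,109],speed=20); F,M,P,t=avg(); print(F.round(2),M.round(3),P.round(2))
y+=F[1]/6*.7
z=109.; base=None; hist=[]
for i in range(34):
    z-=.5 if z>107 else .4
    arm.move_straight([x,y,z],speed=10); arm.sleep(.06)
    F,M,P,t=avg(3); hist.append((F[2],P[2]))
    print(round(t,2),round(z,2),P.round(2),F.round(2),M.round(3))
    if F[2]>11 or (len(hist)>3 and F[2]-(4+.3*(109-P[2]))>3.0): break
E
```

```text
[ 0.38 -2.67 -0.63] [-0.278 -0.035  0.012] [ 567.09 -187.02  109.06]
6.85 108.5 [ 567.18 -187.14  108.95] [-0.67 -0.    5.28] [0.144 0.257 0.009]
7.21 108.0 [ 567.12 -187.15  108.14] [-0.42  0.65  3.68] [ 0.204  0.11  -0.   ]
7.57 107.5 [ 567.1  -187.18  107.49] [0.41 0.55 4.11] [ 0.285 -0.019 -0.003]
7.92 107.0 [ 567.09 -187.22  107.06] [0.37 1.37 4.87] [0.393 0.031 0.017]
8.28 106.6 [ 567.11 -187.22  106.72] [0.21 1.66 5.47] [0.416 0.053 0.01 ]
8.64 106.2 [ 567.09 -187.22  106.28] [0.04 1.21 5.23] [ 0.401 -0.035  0.003]
9.0 105.8 [ 567.11 -187.23  105.94] [0.08 1.57 5.78] [ 0.445  0.048 -0.015]
9.36 105.4 [ 567.09 -187.22  105.48] [-0.2   1.49  5.37] [ 0.421  0.014 -0.008]
9.72 105.0 [ 567.1  -187.23  105.14] [0.43 1.18 5.38] [0.419 0.023 0.018]
10.07 104.6 [ 567.11 -187.23  104.79] [-0.63  1.26  6.06] [0.429 0.053 0.002]
10.43 104.2 [ 567.1  -187.22  104.34] [0.24 1.45 5.14] [0.426 0.047 0.012]
10.79 103.8 [ 567.11 -187.22  103.99] [-0.49  2.03  6.08] [0.439 0.064 0.009]
11.15 103.4 [ 567.13 -187.25  103.67] [-0.29  2.17  6.21] [ 0.445  0.088 -0.007]
11.51 103.0 [ 567.11 -187.24  
[... 369 characters left out ...]
01.0 [ 567.14 -187.24  101.37] [-0.77  1.85  7.31] [ 0.502  0.134 -0.004]
13.66 100.6 [ 567.14 -187.25  100.94] [-0.39  1.74  7.07] [0.471 0.131 0.014]
14.02 100.2 [ 567.11 -187.23  100.46] [-0.38  1.6   6.06] [0.475 0.081 0.025]
14.38 99.8 [ 567.15 -187.24  100.15] [-0.55  2.31  6.81] [ 0.476  0.115 -0.001]
14.73 99.4 [ 567.14 -187.24   99.78] [-0.66  1.46  6.71] [0.485 0.129 0.028]
15.09 99.0 [ 567.16 -187.25   99.44] [-0.96  1.63  7.23] [0.491 0.168 0.004]
15.45 98.6 [ 567.17 -187.26   99.1 ] [-0.73  2.02  7.76] [ 0.513  0.165 -0.   ]
15.81 98.2 [ 567.18 -187.26   98.82] [-1.74  2.64  8.71] [ 0.55   0.266 -0.007]
16.17 97.8 [ 567.22 -187.28   98.74] [-2.37  3.02 10.77] [0.57  0.409 0.03 ]
```

The bottom stop is felt at about TCP z 98.8, some 10 mm down. I'll back off slightly and turn in small steps, watching the torque.

```bash
cat > turn.py <<'E'
import sys
from geo import *
c=np.array([567.1,-187.1]); z=98.5; base=pt(1)+np.pi/2
arm.move_straight([*c,z],speed=20); arm.sleep(.1)
F,M,P,t=avg(); print("back",F.round(2),M.round(3),P.round(2))
a=0.
while a<108:
    a+=4 
    arm.move_straight([*c,z],q(base+np.radians(a)),speed=20); arm.sleep(.05)
    F,M,P,t=avg(3)
    # moment about vertical; lateral trim
    print(round(t,2),a,P.round(2),F.round(2),M.round(3))
    if abs(M[2])>.3 or F[2]>12.5: print("STOP");break
    if np.hypot(*F[:2])>2.5: c=c+np.clip(F[:2]/6*.4,-.4,.4)
    if F[2]>9.5: z+=.2
    elif F[2]<6.2: z-=.15
np.save("last.npy",[*c,z,a])
E
python3 turn.py
```

```text
back [-1.7   1.43  7.97] [0.398 0.297 0.011] [ 567.2  -187.22   99.08]
16.93 4.0 [ 567.25 -187.31   98.98] [-0.9   1.28  7.35] [ 0.312  0.214 -0.107]
17.28 8.0 [ 567.28 -187.5    99.02] [-1.18  0.21  7.48] [ 0.183  0.224 -0.067]
17.63 12.0 [ 567.29 -187.72   99.07] [-1.14  0.01  7.54] [0.117 0.244 0.001]
17.98 16.0 [ 567.38 -187.87   99.1 ] [-0.8  -0.4   7.13] [ 0.02   0.213 -0.027]
18.33 20.0 [ 567.43 -188.05   99.17] [-0.86 -0.87  7.45] [-0.077  0.221  0.005]
18.68 24.0 [ 567.52 -188.14   99.21] [-0.61 -1.41  6.48] [-0.092  0.16  -0.061]
19.03 28.0 [ 567.55 -188.48   99.31] [-0.81 -2.39  7.62] [-0.256  0.156  0.214]
19.38 32.0 [ 567.62 -188.54   99.31] [-0.08 -2.53  6.72] [-0.211  0.086  0.065]
19.73 36.0 [ 567.76 -188.64   99.35] [ 0.67 -1.66  7.04] [-0.181  0.014 -0.036]
20.08 40.0 [ 567.89 -188.76   99.48] [ 0.33 -1.92  7.28] [-0.261 -0.016 -0.055]
20.43 44.0 [ 568.05 -188.83   99.56] [ 1.38 -2.28  6.78] [-0.262 -0.056 -0.105]
20.78 48.0 [ 568.17 -189.08   99.62] [ 1.34 -2.49  6.8 ] [-0.289 -0.084  0.01 ]
21.13 52.0 [ 568.34 -189.14   99.62] [ 1.29 -2.66  6.86] [-0.258 -0.124 -0
[... 422 characters left out ...]
.37 -189.68   99.68] [ 2.91 -1.05  6.54] [-0.042 -0.346 -0.067]
23.58 80.0 [ 569.57 -189.74   99.72] [ 2.73 -0.82  6.74] [-0.032 -0.355 -0.056]
23.93 84.0 [ 569.75 -189.8    99.72] [ 2.13 -0.91  7.18] [-0.042 -0.367  0.04 ]
24.28 88.0 [ 569.94 -189.77   99.79] [ 3.23 -0.35  6.65] [-0.028 -0.48  -0.018]
24.63 92.0 [ 570.12 -189.8    99.79] [ 2.6  -0.07  6.71] [-0.024 -0.45   0.031]
24.98 96.0 [ 570.33 -189.71   99.75] [ 3.72 -0.66  6.84] [ 0.05  -0.492 -0.041]
25.33 100.0 [ 570.47 -189.85   99.72] [ 2.88 -1.18  6.59] [-0.024 -0.481  0.181]
25.68 104.0 [ 570.67 -189.76   99.68] [3.09 0.03 6.91] [ 0.065 -0.5    0.099]
26.03 108.0 [ 570.91 -189.6    99.7 ] [3.45 0.64 6.87] [ 0.12  -0.534 -0.014]
```

Torque spikes at 28°, 64° and 100° show three clicks passed, going from click 1 to click 4. I'll let it rise, then release and check.

Run:
```python
from vis import *; from geo import *
x,y,z,a=np.load("last.npy"); print(x,y,z)
for zz in (103,106,108.5):
    arm.move_straight([x,y,zz],speed=30); F,M,P,t=avg(); print(round(t,2),P.round(2),F.round(2),M.round(3))
hand.gripper_open(); arm.sleep(.2)
arm.move_straight([x,y,150],speed=100); arm.move_straight([x,y,230],speed=150)
# step aside towards the robot to clear the views
arm.move_straight([430,-120,230],speed=200); arm.sleep(.3)
T=imaging.grab_frame("top"); S=imaging.grab_frame("scene"); print(telemetry.sense()["clock"])
c=cv2.resize(T["pixels"][180:230,290:390,::-1],(800,400),interpolation=cv2.INTER_CUBIC)
A2=A
for n,r,zz,ang in [(i,49,52,pt(i)) for i in range(7)]:
    u=proj(T,[A[0]+r*np.cos(ang),A[1]+r*np.sin(ang),zz]); cv2.circle(c,tuple(((u-[290,180]+.5)*8).astype(int)),3,(0,255,255),-1)
for s in (4,):
    u=[proj(T,[A[0]+32*k*np.cos(pt(s)),A[1]+32*k*np.sin(pt(s)),114]) for k in (-1,1)]
    cv2.line(c,*[tuple(int(v) for v in (k-[290,180]+.5)*8) for k in u],(0,255,0),1)
d=cv2.resize(S["pixels"][160:240,240:400,::-1],(400,200))
o=np.zeros((600,800,3),np.uint8);o[:400]=c;o[400:,:400]=d
cv2.imwrite("pics/r.png",o)
for f,b in((T,(295,190,325,232)),(S,(325,195,365,225))): k=blob(f,b,"red"); print(k[:2],atz(f,k[0],73))
```

```text
569.560699738952 -188.82491728687353 98.5
26.4 [ 570.94 -189.6   104.33] [2.99 0.29 7.66] [ 0.125 -0.432  0.036]
26.72 [ 570.91 -189.61  107.25] [3.9  0.11 7.42] [ 0.072 -0.548 -0.004]
27.03 [ 570.72 -189.49  108.83] [ 5.74 -1.13  0.84] [-0.161 -1.006 -0.035]
30.9833
(array([307.72173913, 212.14782609]), np.int32(115)) [550.20492408 -23.9851127   73.        ]
(array([345.38842975, 210.23966942]), np.int32(121)) [550.99917009 -20.91171423  73.        ]
```

View pics/r.png

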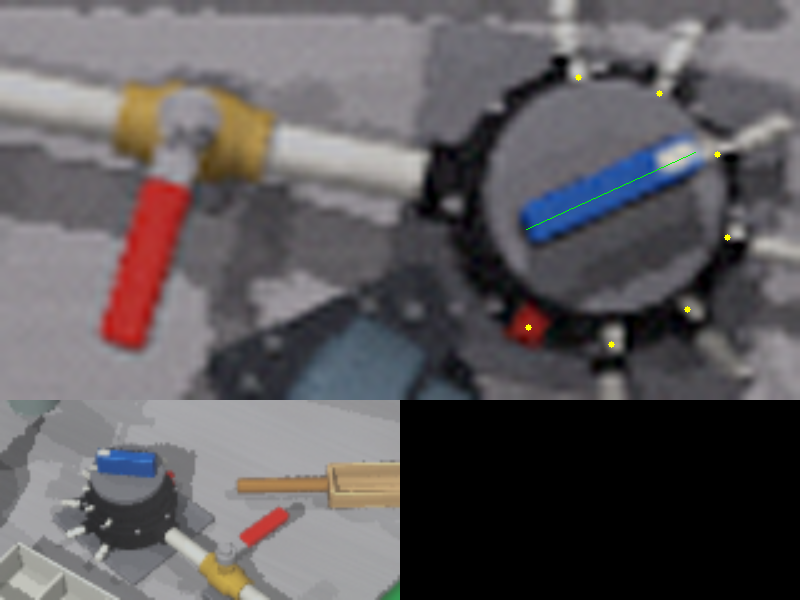

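The pointer sits on the fourth rim mark at (715,155) in the crop. The spring force fell to about 0 by z 108.8, so the handle is up. The lever is still shut, at roughly 0.1 rad. Next I'll push it from the side with closed fingers.

```bash
cat > lev.py <<'E'
from vis import *; from geo import *
L=np.array([603.,-40.8]); Rr=58; z=78
def pose(th,off):
    e=np.array([np.cos(th),np.sin(th)]); n=np.array([-np.sin(th),np.cos(th)]); return [*(L+Rr*e+off*n),z]
zero=YAW+np.pi
hand.close_gripper(force=10)
th=zero-.1; p=pose(th,42); o=q(th-np.pi/2)
arm.move_to([p[0],p[1],230],o)
arm.move_straight([p[0],p[1],100],speed=150); arm.move_straight(p,speed=60); arm.sleep(.2)
F0,M,P,t=avg(); print(t,F0.round(2),P.round(1))
off=42.; v=.1
while off>28: # approach until contact
    off-=2; arm.move_straight(pose(zero-v,off),speed=30); F,*_=avg(2)
    if np.hypot(*(F-F0)[:2])>3: break
print("contact off",off,(F-F0).round(2))
while v<1.56:
    v=min(v+.06,1.56); arm.move_straight(pose(zero-v,off),q(zero-v-np.pi/2),speed=40); F,M,P,t=avg(2); f=np.hypot(*(F-F0)[:2])
    print(round(t,1),round(v,2),P.round(1),round(f,1),(F-F0).round(1))
    if f>14: print("HIGH"); break
np.save("lev.npy",[v,off])
E
python3 lev.py
```

```text
34.725 [ 0.15  0.29 -0.21] [534.9 -62.1  78.3]
contact off 28.0 [-0.35  0.18  0.46]
37.0 0.16 [538.9 -45.1  78.1] 0.9 [-0.1 -0.9  0.1]
37.3 0.22 [538.7 -41.4  78.1] 4.0 [-0.1 -4.   0.6]
37.6 0.28 [538.8 -37.4  78.1] 4.0 [-0.8 -3.9  0.5]
37.8 0.34 [539.1 -33.5  78.1] 3.7 [ 0.  -3.7  0.8]
38.1 0.4 [539.7 -29.5  78. ] 2.8 [-0.  -2.8  1.1]
38.4 0.46 [540.5 -25.8  78. ] 3.3 [ 0.3 -3.3  0.9]
38.7 0.52 [541.4 -22.   78. ] 4.0 [-0.4 -4.   0.7]
39.0 0.58 [542.7 -18.4  78. ] 3.7 [-0.8 -3.6  1.5]
39.3 0.64 [544.  -14.8  78. ] 2.9 [-0.7 -2.8  0.5]
39.5 0.7 [545.7 -11.3  77.9] 2.9 [-0.8 -2.8  1.1]
39.8 0.76 [547.6  -7.9  78. ] 2.7 [-0.8 -2.6  1.5]
40.1 0.82 [549.6  -4.6  77.9] 3.7 [-1.8 -3.3  1.3]
40.4 0.88 [551.9  -1.5  77.9] 2.7 [-1.5 -2.2  1.3]
40.7 0.94 [554.3   1.5  77.9] 3.0 [-1.3 -2.7  0.7]
41.0 1.0 [556.9   4.3  77.9] 3.2 [-1.8 -2.6  1.6]
41.2 1.06 [559.7   7.   77.9] 3.5 [-2.2 -2.7  1.4]
41.5 1.12 [562.7   9.5  77.9] 3.4 [-2.3 -2.5  1.6]
41.8 1.18 [565.8  11.8  77.9] 3.2 [-2.1 -2.4  1.1]
42.1 1.24 [569.   14.   77.9] 3.3 [-2.9 -1.6  0.6]
42.4 1.3 [572.4  15.9  77.9] 3.0 [-2.5 -1.6  0.2]
42.7 1.36 [575.8  17.6  77.9] 2.5 [-2.2 -1.1  0.3]
42.9 1.42 [579.4  19.1  77.9] 3.3 [-2.4 -2.2  0.9]
43.2 1.48 [583.   20.4  77.9] 3.4 [-3.2 -1.4  0.5]
43.5 1.54 [586.8  21.5  78. ] 3.1 [-2.8 -1.3  0.1]
43.8 1.56 [587.7  21.8  77.9] 5.0 [-4.7 -1.7  0.9]
```

```bash
sed -n '1,6p' lev.py > lev2.py
cat >> lev2.py <<'E'
v,off=np.load("lev.npy"); F0=np.array([.15,.29,-.21])
while v<1.75:
    v+=.02; arm.move_straight(pose(zero-v,off),q(zero-v-np.pi/2),speed=15); F,M,P,t=avg(2); f=np.hypot(*(F-F0)[:2]); print(round(v,2),P.round(1),round(f,1))
    if f>8.5: break
p=pose(zero-v,off+30); arm.move_straight(p,speed=60); arm.move_straight([*p[:2],230],speed=150)
arm.move_straight([400,-60,260],speed=250); arm.sleep(.3)
T=imaging.grab_frame("top"); S=imaging.grab_frame("scene"); s=telemetry.sense(); print(s["clock"],s["contact_force"].round(2))
c=cv2.resize(T["pixels"][165:235,260:400,::-1],(800,400),interpolation=cv2.INTER_CUBIC); d=cv2.resize(S["pixels"][125:245,170:420,::-1],(416,200))
o=np.zeros((600,800,3),np.uint8);o[:400]=c;o[400:,:416]=d; cv2.imwrite("pics/l.png",o)
for f,b in((T,(270,170,330,232)),(S,(315,195,380,245))):
    k=blob(f,b,"red"); w=atz(f,k[0],74); print(k[:2],w,"lever val",zero-np.arctan2(*(w[:2]-L)[::-1]))
E
python3 lev2.py
```

```text
1.58 [589.2  22.1  77.9] 4.3
1.6 [590.5  22.4  77.9] 3.3
1.62 [591.8  22.6  78. ] 3.6
1.64 [592.4  22.9  77.9] 7.0
1.66 [592.6  23.2  77.8] 11.6
48.575 [ 0.26 -0.03 -0.21]
(array([294.35897436, 190.2991453 ]), np.int32(117)) [613.7489263   13.22018726  74.        ] lever val 1.5420632637786118
(array([345.45323741, 232.92805755]), np.int32(139)) [616.95717725  16.2095371   74.        ] lever val 1.5857480060156428
```

View pics/l.png

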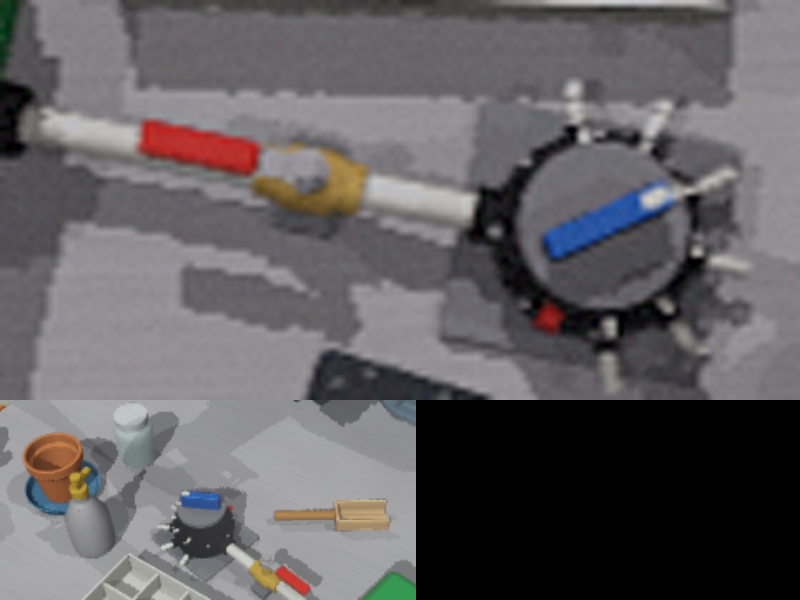

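The red lever at (200,147) in the crop lies along the pipe, the pointer at (655,195) is on the fourth outlet, and the other things stand where they were. The arm is clear, so I'm handing in.

```bash
python3 -c "
from workcell import ticket; print(ticket.sign_off())"
```

```text
the job is handed in; nothing more can be done
None
```

I set the selector to the fourth outlet and opened the water lever fully, then handed the job in. The last picture was at 48.6 s of the 72 s allowed; no verdict is reported.

- **Selector:** The handle started at click 1. I gripped the bar and pressed about 10 mm until I felt the stop (about 4 N beyond the spring). After backing off slightly I turned it 108°, and torque spikes at about 28°, 64° and 100° marked the three clicks. It rose back to its resting height, where the upward force dropped to near zero, and I let go. The pictures before and after moving the lever show the pointer at the fourth rim mark.
- **Lever:** I pushed it from the side with closed fingers at about 3–5 N. The force rose to 11.6 N at the stop, under the 25 N limit. The two cameras give 1.54 and 1.59 rad, against 1.571 for fully open.
- **Surroundings:** The arm is clear, with about 0.3 N on the wrist sensor. In the last picture the mister, scoop, jar, saucer and flowerpot stand where they were, as far as the eye can tell; only part of the seed tray shows.
- **Disagreement:** My camera estimate of the selector axis was about 1 mm off in y and 3 mm off in x, judging by the side forces. I corrected for this as I turned, and those forces stayed under 6 N.

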